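# Take the fuel-gas arrestor off the test outlet

## Robot

A 6-joint arm with a two-finger parallel gripper is mounted at the origin on the work surface. World frame = base frame: x ahead of the robot, y to its left, z up, the work surface at z = 0. Lengths are in mm, angles in rad, forces in N, time in s.
With the tool pointing down it reaches from about 350 to 1000 mm from the base axis. Payload 7.1 kg.
Tool frame: the origin (TCP) lies on the centre line of the jaws, within the pads' length; the fingertips stand ctrl.nose_length ahead of it and the grasp point (between the pads) lies 8 mm behind it (ctrl.nose_length is the distance from the TCP to the fingertips, in mm); z points along the fingers, y is the direction in which the jaws open and shut (so a half turn about z gives the same grasp; the last joint's range is limited). The gripper opens to 85 mm and grips with 20 to 120 N. Pads are 22 mm wide; open, the fingers measure 114 mm over their backs; the gripper's body (76 mm by 85 mm) begins 54 mm behind the grasp point. The pads swing forward as they close: fully open they stand 13 mm farther back than shut.
Start: joints at [-1.317, 0.423, 1.63, -0, 1.089, -0.019], TCP at [168.412, -601.866, 242.319] pointing down, gripper open.
Joint ranges: [-3, 3], [-0.9, 2.11], [0.09, 2.58], [-1.31, 4.45], [0.11, 2.69], [-2.54, 2.54]. Speed limits (rad/s): [2.39, 2.39, 3.01, 3.14, 3.14, 3.14].

## Interface

Orientations are given as a unit quaternion [x, y, z, w].
In Python, from cell import ctrl, claw, planner, readout, eyes, boxes_of, cut_out gives the robot as it stands. Calls block until the motion is done:
- ctrl.move_pose(position, orientation): joint-space move of the TCP to a pose.
- ctrl.move_linear(position, rot=None, vel=150): straight line of the TCP; rot=None keeps the orientation; vel is the mean speed in mm/s.
- ctrl.move_joints(angles): joint-space move.
- claw.gripper_to(opening, effort=None): opening from 0.0 (shut) to 1.0 (fully open); effort is the grip in N (None keeps the last); returns when the fingers have stopped.
- ctrl.hold(seconds).
- planner.ik(position, orientation): joint angles nearest the present ones, or None.
- readout.state(): the state.
- eyes.camera(name): name is "scene" or "top" or "wrist"; returns the picture (420x560x3 uint8, red, green, blue); there is no depth.
- eyes.camera_info(name): a dict with "fov_y" (degrees; the focal length in pixels is half the picture's height over the tangent of half this angle, whatever the lens; pixels are square), "cx", "cy" (the principal point, pixels), "R" (3x3) and "t" (3): a world point X has camera coordinates R X + t; the wrist camera has in their place "T_tool_cam" (4x4, takes a point from camera to tool coordinates, whose origin is the TCP and whose axes are the flange's). Camera axes: x right, y down, z forward; pixel columns grow to the right and rows downward; lengths in mm; the calibration is good to about 2 mm. A picture is of the moment at which its call begins: read the wrist's pose just before it. camera_info takes no time and is no camera call.
A pose or a line that the arm cannot do raises ctrl.IKError and nothing moves.
- ctrl.close_job(): hands the job in, once; it reports no verdict.
Trained networks look in the newest picture that a camera, given by its name, has taken for a name from the list of things; names that differ only in an ending like _2 or _b are one class to them, and where a whole thing is asked for, a point or a joint stands for the part that bears it (a point fixed in the world has none). Each returns a list of dicts, best first, with "p" (0 to 1); they miss things now and then, are a little off and sometimes report something else, mostly with a low value. They report only what shows in the picture. A call takes as long as a camera call.
- boxes_of(target, camera): "rect" ([left, top, right, bottom] as shares, 0 to 1, of the picture: columns of its width, rows of its height, round what is visible of it).
- cut_out(target, camera): "pixels" (420x560 bool, what is visible of it) and "rect" ([left, top, right, bottom] as shares, 0 to 1, of the picture: columns of its width, rows of its height, round what is visible of it).
The state is a dict: "clock": time; "joints": joint angles; "joint_vel": joint speeds; "joint_efforts": joint torques, N m; "tool_pos": TCP position; "tcp_rot": TCP orientation; "ft_force": force on the tool from outside, world axes, zero at the start; "moment": the same for the moment, N m; "width": opening from 0.0 (shut) to 1.0 (fully open).
Only numpy, scipy, OpenCV 4.12 (cv2) and the standard library are available. Lean on these libraries where they do the work, as an engineer would, in place of code of your own. Each camera call takes 0.05 s, during which the arm holds its last target. There are 200 camera calls.

## Task

The flashback arrestor with the red band on the test bench has passed its test and its outlet is shut and vented. Unscrew it: being for fuel gas it has a left-hand thread, so turn it clockwise, as seen from above, until you feel it is free, without forcing or yanking the thread. Then stand it upright, fully down, in the free recess of the grey rack, setting it in gently, and leave everything else where it is.

Things in the scene. Friction and masses are not known exactly. Their poses are not given: they have to be found in the camera images.
- arrestor_centre (a point): Point on the axis of the red-banded flashback arrestor on the bench, 50 mm above its foot; z up its axis. One rigid piece, 240 to 375 g, 98 mm tall; from the foot up: brass hand nut 41 mm across, 26 mm high, hollow from below; smooth steel cylinder 32 mm across from 26 to 82 mm (grip and turn it here); brass stub 19 mm across to the top. Screwed over a threaded post.
- arrestor: The same arrestor, origin at the middle of its foot, z up. Two-start left-hand thread: free after 1.8 to 3.1 rad clockwise (differs each time, cannot be seen), climbing 2.5 mm per rad. A sprung seal pushes it up against the thread with 9 to 14 N at first, so turning takes about 0.3 N m; it eases on the way and is loose near the end.
- outlet: Threaded brass post of the fuel-gas outlet, 27 mm across over the thread; origin and axes as the fuel outlet point. Its top is 25 mm above that point and 16 to 19 mm above the arrestor's foot at the start: once free, the arrestor lifts off straight up by its weight alone, clear after 25 mm. Still caught, it resists: over 25 N on the thread, by lifting, pushing or turning the wrong way, spoils it.
- fuel_outlet (a point): Fixed point on top of the test bench's manifold, on the axis of the fuel-gas outlet (red ring), 62 mm above the table; z up. The manifold is an aluminium bar 50 mm deep (its x), 240 mm long (its y). The oxygen outlet is 120 mm away in -y of this frame. Two round gauges stand about 90 mm away in +x, tops under 85 mm above the table.
- free_recess (a point): Centre of the floor of the empty round recess in the grey rack, 18 mm above the table; z up. The recess is 43 mm across, 14 mm deep, with a 2 mm chamfer; the rack's top is 32 mm above the table. The recesses 90 and 180 mm away in +y of this frame hold other arrestors, standing 84 mm above the rack's top. Seated, the arrestor's foot is at this point. Over 25 N on the rack is not gentle.
- rack: The grey rack, fixed, 100 mm (its x) by 280 mm (its y) by 32 mm; origin at the middle of its underside.
- oxygen_arrestor: Blue-banded oxygen arrestor on the other outlet, same size as the red-banded one; origin at the middle of its foot. To be left alone.
- tested0: Blue-banded arrestor in the middle recess of the rack; origin at the middle of its foot. To be left alone.
- tested1: Red-banded arrestor in the end recess of the rack; origin at the middle of its foot. To be left alone.
- spanner: Steel spanner 170 mm long lying along its own x on the table; origin at the middle of its underside. To be left alone.
- leak_spray: White bottle of leak finder, 52 mm across and 150 mm tall with a red cap, standing on the table; origin at the middle of its underside. To be left alone.
- cap_bin: Green open bin of dust caps, 110 by 150 by 50 mm, on the table; origin at the middle of its underside. To be left alone.
- brush: Small brush 160 mm long lying along its own x on the table; origin at the middle of its underside. To be left alone.

How it is judged:
By the outcome, as a careful person would: the job done as asked, in the order asked, and still so for the second after the job is handed in, with the robot touching nothing.
It also fails if it takes over 61 s, if anything falls off the work surface, if the arm or the gripper's body presses on something with over 40 N, if the wrist force passes 120 N, or if a joint passes its speed limit or range.

## Working session

There is one attempt and no reset: what is moved stays moved. The work goes in short steps, each a Python script; the robot and the scene stay as the last script left them, time stands still between calls to the robot, and variables do not carry over. Pictures are saved under pics/ and viewed, about 8 in all and at most 12, crops included, and the job is handed in when it is done.

```bash
ls; mkdir -p pics
python3 - <<'E'
from cell import *
import cv2,numpy as np
for n in ("scene","top"):
    im=eyes.camera(n); cv2.imwrite(f"pics/{n}0.png",im[:,:,::-1])
    i=eyes.camera_info(n); print(n,i)
    for t in ("arrestor","rack","outlet","oxygen_arrestor","tested0","tested1","leak_spray"):
        print(t,[(round(d["p"],2),(np.array(d["rect"])*[560,420,560,420]).round().tolist()) for d in boxes_of(t,n)[:3]])
print(eyes.camera_info("wrist"),ctrl.nose_length,readout.state())
a=cv2.imread("pics/scene0.png");b=cv2.imread("pics/top0.png")
E
```

```text
pics
scene {'fov_y': 47.69096644713484, 'cx': 275.5100446469607, 'cy': 204.62487674246125, 'R': array([[-0.76918662,  0.63895793,  0.00920366],
       [ 0.37685603,  0.46520208, -0.8009785 ],
       [-0.51607313, -0.61263349, -0.59862237]]), 't': array([ 448.38108332, -144.49751051, 1330.52897412])}
arrestor [(0.9, [243.0, 130.0, 257.0, 174.0]), (0.53, [384.0, 278.0, 415.0, 323.0]), (0.2, [314.0, 188.0, 374.0, 228.0])]
rack [(0.98, [300.0, 232.0, 442.0, 337.0]), (0.68, [241.0, 130.0, 259.0, 174.0])]
outlet [(0.59, [298.0, 233.0, 442.0, 339.0])]
oxygen_arrestor [(0.77, [220.0, 110.0, 237.0, 153.0])]
tested0 [(0.95, [385.0, 277.0, 416.0, 322.0]), (0.61, [352.0, 247.0, 380.0, 292.0])]
tested1 [(0.95, [385.0, 277.0, 416.0, 322.0]), (0.61, [352.0, 247.0, 380.0, 292.0])]
leak_spray [(0.55, [204.0, 221.0, 231.0, 296.0]), (0.32, [238.0, 300.0, 290.0, 380.0])]
top {'fov_y': 47.559604651830675, 'cx': 272.4594763013736, 'cy': 212.00852839685467, 'R': array([[-0.0293276 , -0.99925293, -0.02516876],
       [-0.99156142,  0.03226438, -0.12555862],
       [ 0.12627687,  0.02127403, -0.99176689]]), 
[... 951 characters left out ...]
clock': 0.8, 'joints': array([-1.31701322e+00,  4.23049624e-01,  1.62988215e+00,  2.06472246e-05,
        1.08860292e+00, -1.89873233e-02]), 'joint_vel': array([-1.27388173e-03,  1.55921560e-03, -5.13150883e-04,  1.55056439e-04,
       -6.94858557e-04, -4.86537260e-05]), 'joint_efforts': array([ 2.59354092e-03, -5.57263935e+01, -2.82133359e+01,  5.16011016e-05,
        6.45282780e-04,  1.01706995e-06]), 'tool_pos': array([ 168.41208359, -601.87939051,  242.35756896]), 'tcp_rot': array([9.90714595e-01, 1.35958050e-01, 1.24785606e-05, 2.77133104e-05]), 'ft_force': array([0.26352442, 0.25515637, 0.30948597]), 'moment': array([-0.01158978, -0.01741992, -0.01412424]), 'width': 1.0016239717816937}
```

View pics/scene0.png

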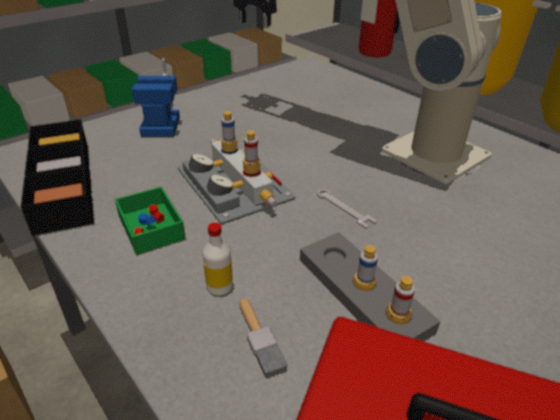

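View pics/top0.png

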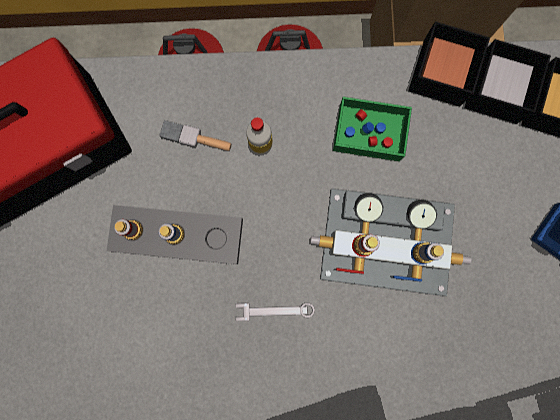

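The red arrestor is near (367,245) in the top view and (251,150) in the scene view. The free recess is at (216,238) top and (334,254) scene, with the oxygen arrestor at (430,251) top.

```bash
cat > h.py <<'E'
from cell import *
import cv2,numpy as np
from scipy.spatial.transform import Rotation as Rn
def K(i): f=210/np.tan(np.radians(i["fov_y"]/2)); return f,i["cx"],i["cy"]
def ray(n,uv,st=None):
    i=eyes.camera_info(n); f,cx,cy=K(i); d=np.array([(uv[0]-cx)/f,(uv[1]-cy)/f,1])
    if n=="wrist":
        T=i["T_tool_cam"]; R=Rn.from_quat(st["tcp_rot"]).as_matrix()
        return R@T[:3,3]+st["tool_pos"], R@T[:3,:3]@d
    return -i["R"].T@i["t"], i["R"].T@d
def atz(n,uv,z,st=None):
    o,d=ray(n,uv,st); return o+d*(z-o[2])/d[2]
def tri(rs):
    A=0;b=0
    for o,d in rs:
        d=d/np.linalg.norm(d);P=np.eye(3)-np.outer(d,d);A=A+P;b=b+P@o
    return np.linalg.solve(A,b)
def quat(yaw): # jaw axis (tool y) along... tool x at angle yaw, z down
    return (Rn.from_euler("z",yaw)*Rn.from_euler("x",np.pi)).as_quat()
E
python3 - <<'E'
from h import *
print("arr top z167",atz("top",(371.5,239),167),atz("scene",(250.5,133),167))
print("tri",tri([ray("top",(371.5,239)),ray("scene",(250.5,133))]))
print("oxy",atz("top",(434,246),167),atz("scene",(228,115),167))
print("rec",atz("top",(216,238),32),atz("scene",(334,254),32))
print("t0 stub",atz("top",(172,231),116),atz("scene",(370,250),116))
print("t1 stub",atz("top",(122,228),116))
a=atz("top",(371.5,239),167)
for yaw in np.arange(-3.1,3.2,.4):
    j=planner.ik([a[0],a[1],250],quat(yaw)); print(round(yaw,1),None if j is None else j.round(2))
E
```

```text
arr top z167 [ 519.32230384 -170.17572362  167.        ] [ 518.80493376 -167.36750331  167.        ]
tri [ 518.5426734  -169.55305961  166.21641564]
oxy [ 503.09825677 -282.40880348  167.        ] [ 506.1457572 -272.6871577  167.       ]
rec [540.28214978 133.72742938  32.        ] [544.71412581 135.98447046  32.        ]
t0 stub [550.30410388 207.96283914 116.        ] [558.8744817  228.54131942 116.        ]
t1 stub [559.32775069 306.65842709 116.        ]
-3.1 [-0.34  0.3   1.8   0.    1.04 -1.95]
-2.7 [-0.34  0.3   1.8   0.    1.04 -2.35]
-2.3 None
-1.9 None
-1.5 None
-1.1 [-0.34  0.3   1.8  -0.    1.04  2.33]
-0.7 [-0.34  0.3   1.8  -0.    1.04  1.93]
-0.3 [-0.34  0.3   1.8  -0.    1.04  1.53]
0.1 [-0.34  0.3   1.8  -0.    1.04  1.13]
0.5 [-0.34  0.3   1.8  -0.    1.04  0.73]
0.9 [-0.34  0.3   1.8  -0.    1.04  0.33]
1.3 [-0.34  0.3   1.8  -0.    1.04 -0.07]
1.7 [-0.34  0.3   1.8   0.    1.04 -0.47]
2.1 [-0.34  0.3   1.8   0.    1.04 -0.87]
2.5 [-0.34  0.3   1.8   0.    1.04 -1.27]
2.9 [-0.34  0.3   1.8   0.    1.04 -1.67]
```

Run:
```python
from h import *
W=[]
def look(x,y,z,yaw,tag):
    ctrl.move_pose([x,y,z],quat(yaw)); ctrl.hold(.3)
    st=readout.state(); im=eyes.camera("wrist"); cv2.imwrite(f"pics/{tag}.png",im[:,:,::-1]); W.append(im)
    np.savez(f"pics/{tag}.npz",tool_pos=st["tool_pos"],tcp_rot=st["tcp_rot"])
    print(tag,st["clock"],st["tool_pos"].round(2))
look(519,-169.5,285,0.0,"a0"); look(519,-169.5,285,3.13,"a1")
look(542,135,190,3.13,"r1"); look(542,135,190,0,"r0")
cv2.imwrite("pics/m.png",cv2.resize(np.vstack([np.hstack(W[:2]),np.hstack(W[2:])]),(800,600),interpolation=cv2.INTER_AREA)[:,:,::-1])
```

```text
a0 3.1083 [ 518.88 -169.93  284.92]
a1 6.1 [ 519.   -169.49  285.01]
r1 7.6667 [542.31 134.22 190.28]
r0 10.6583 [542.02 135.02 190.01]
```

View pics/m.png

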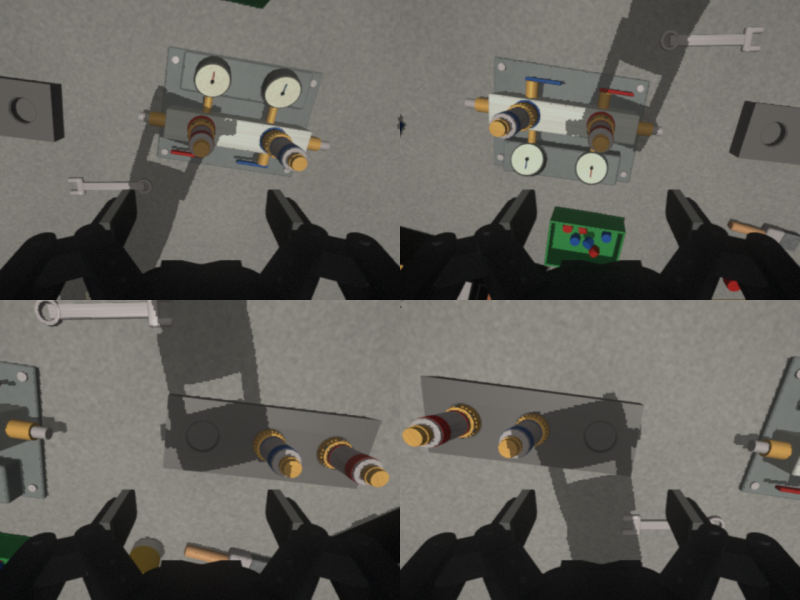

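The arrestor stub shows near (281,206) in both close views, and the recess near (283,190) and (280,190). I'll enlarge those spots with a contrast boost.

Run:
```python
import cv2,numpy as np
t=[]
for n,c in (("a0",(281,190)),("a1",(281,190)),("r1",(283,190)),("r0",(280,190))):
    im=cv2.imread(f"pics/{n}.png"); h=38 if n[0]=="a" else 38
    s=im[c[1]-h:c[1]+h,c[0]-h:c[0]+h].astype(float); s=np.clip(255*((s-s.min())/(np.percentile(s,99)-s.min()))**.6,0,255).astype(np.uint8)
    s=cv2.resize(s,(300,300),interpolation=cv2.INTER_CUBIC)
    for k in range(0,76,10):
        p=int(k*300/76); cv2.putText(s,str(c[0]-h+k),(p,8),0,.3,(0,255,0),1);cv2.putText(s,str(c[1]-h+k),(0,p+4),0,.3,(0,255,0),1); cv2.line(s,(p,10),(p,14),(0,255,0),1); cv2.line(s,(24,p),(28,p),(0,255,0),1)
    t.append(s)
cv2.imwrite("pics/c.png",np.vstack([np.hstack(t[:2]),np.hstack(t[2:])]))
```

```text
(no output)
```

View pics/c.png

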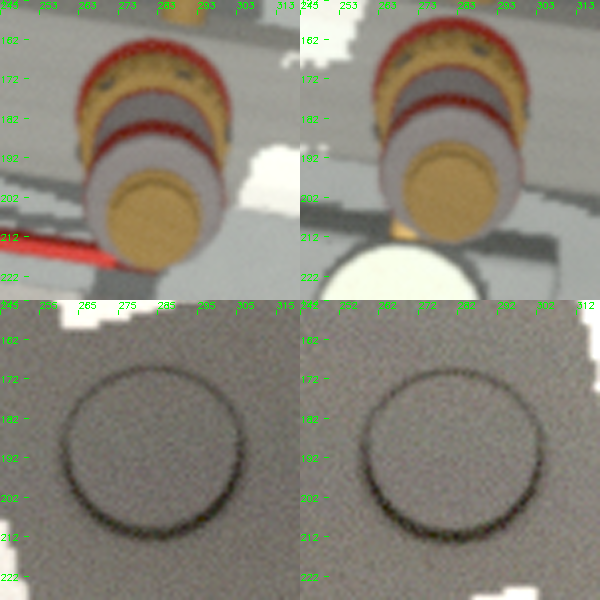

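Run:
```python
from h import *
for n,uv,z in (("a0",(281.9,209.2),167),("a1",(281,201.9),167),("r1",(283.6,190.6),31),("r0",(280.6,191.5),31)):
    st=np.load(f"pics/{n}.npz"); print(n,atz("wrist",uv,z,st).round(2))
for n in ("a0","a1"):
    pass
print(tri([ray("wrist",(281.9,209.2),np.load("pics/a0.npz")),ray("wrist",(281,201.9),np.load("pics/a1.npz"))]))
print(tri([ray("wrist",(283.6,190.6),np.load("pics/r1.npz")),ray("wrist",(280.6,191.5),np.load("pics/r0.npz"))]))
```

```text
a0 [ 515.95 -170.85  167.  ]
a1 [ 515.53 -169.28  167.  ]
r1 [540.04 136.9   31.  ]
r0 [543.59 135.27  31.  ]
[ 515.73453983 -170.06891712  166.3273387 ]
[541.80399076 136.10855055  24.29434842]
```

Run:
```python
from h import *
def rep(t):
    s=readout.state(); print(t,round(s["clock"],2),s["tool_pos"].round(2),"F",s["ft_force"].round(1),"M",s["moment"].round(2),"w",round(s["width"],3),flush=True); return s
x,y,yaw=515.7,-170.1,3.13
ctrl.move_pose([x,y,220],quat(yaw)); ctrl.move_linear([x,y,117],vel=120); ctrl.hold(.3); rep("down")
claw.gripper_to(0.0,20); ctrl.hold(.2); rep("grip20")
claw.gripper_to(0.0,70); ctrl.hold(.2); s=rep("grip70")
z=s["tool_pos"][2]
for k in range(2):
    yaw-=.1; z+=.25; ctrl.move_linear([x,y,z],quat(yaw)); rep("t%.2f"%yaw)
```

```text
down 15.11 [ 515.99 -170.2   117.54] F [ 0.4 -0.2 -0.2] M [-0.03 -0.01  0.01] w 1.0
grip20 15.84 [ 515.7  -170.11  117.04] F [0.2 0.2 1.3] M [ 0.06  0.07 -0.02] w 0.37
grip70 16.26 [ 515.74 -170.08  117.1 ] F [-1.9  1.   3.3] M [0.13 0.12 0.  ] w 0.359
t3.03 16.51 [ 515.75 -170.14  117.34] F [ 0.2 -0.8  1.7] M [ 0.06  0.06 -0.17] w 0.359
t2.93 16.76 [ 515.78 -170.14  117.6 ] F [0.3 0.1 1.9] M [ 0.05  0.08 -0.12] w 0.36
```

```bash
cat > turn.py <<'E'
from h import *
import sys
n=int(sys.argv[1]); yaw=float(sys.argv[2]); x,y=515.7,-170.1
z=float(sys.argv[3])
for k in range(n):
    yaw-=.1; z+=.25; ctrl.move_linear([x,y,z],quat(yaw)); 
    s=readout.state(); a=Rn.from_quat(s["tcp_rot"]).as_matrix()[:2,0]
    print(round(s["clock"],1),"yaw %.2f act %.2f"%(yaw,np.arctan2(a[1],a[0])),"z",round(s["tool_pos"][2]-z,2),"F",s["ft_force"].round(1),"M",s["moment"].round(2),flush=True)
    if abs(s["ft_force"][2])>12: break
ctrl.hold(.3); s=readout.state(); print("rest",s["ft_force"].round(1),s["moment"].round(2),s["width"],"next",yaw,z)
E
python3 turn.py 14 2.93 117.6
```

```text
17.0 yaw 2.83 act 2.84 z 0.02 F [ 0.4 -0.8  2.1] M [ 0.01  0.05 -0.09]
17.3 yaw 2.73 act 2.74 z -0.03 F [0.1 0.1 2.8] M [-0.05  0.02 -0.08]
17.5 yaw 2.63 act 2.64 z -0.05 F [-0.7 -0.7  0.9] M [-0.03 -0.08 -0.07]
17.8 yaw 2.53 act 2.54 z -0.03 F [ 0.4 -0.7  2.3] M [ 0.02  0.06 -0.1 ]
18.0 yaw 2.43 act 2.44 z -0.04 F [-0.2 -0.2  1.8] M [ 0.01  0.02 -0.08]
18.3 yaw 2.33 act 2.34 z -0.07 F [-0.4  0.3  0.9] M [-0.03  0.09 -0.06]
18.5 yaw 2.23 act 2.24 z -0.05 F [-0.2  1.   1.1] M [ 0.03  0.02 -0.09]
18.8 yaw 2.13 act 2.14 z -0.05 F [-0.7  0.2  0.3] M [ 0.03 -0.02 -0.09]
19.0 yaw 2.03 act 2.04 z -0.13 F [ 0.3  0.8 -0.2] M [-0.01 -0.08 -0.05]
19.3 yaw 1.93 act 1.94 z -0.3 F [ 0.1  0.1 -3.5] M [-0.02 -0.    0.03]
19.5 yaw 1.83 act 1.84 z -0.19 F [ 0.2  0.1 -2.5] M [0.   0.02 0.01]
19.8 yaw 1.73 act 1.74 z -0.13 F [ 0.6  0.5 -4.6] M [-0.03 -0.03 -0.01]
20.0 yaw 1.63 act 1.64 z -0.15 F [-0.6 -0.  -3.8] M [-0.01  0.03  0.01]
20.3 yaw 1.53 act 1.54 z -0.09 F [-0.1 -0.6 -4.1] M [ 0.04  0.01 -0.02]
rest [-0.5 -0.3 -4.3] [-0.03  0.01 -0.  ] 0.35938344295065355 next 1.529999999999999 121.1
```

```bash
python3 turn.py 17 1.53 121.1
```

```text
20.8 yaw 1.43 act 1.43 z 0.01 F [ 0.5 -0.2 -5.1] M [-0.02 -0.   -0.03]
21.1 yaw 1.33 act 1.33 z -0.01 F [-0.2  0.  -3.9] M [-0.04 -0.02  0.  ]
21.3 yaw 1.23 act 1.24 z -0.02 F [ 0.1  0.4 -5. ] M [-0.01  0.   -0.08]
21.6 yaw 1.13 act 1.14 z 0.02 F [-0.2  0.7 -4.9] M [-0.06  0.   -0.03]
21.8 yaw 1.03 act 1.04 z 0.0 F [-0.2  1.5 -4.2] M [-0.02  0.01 -0.02]
22.1 yaw 0.93 act 0.94 z 0.03 F [-1.1 -0.5 -4.1] M [-0.04  0.07 -0.07]
22.3 yaw 0.83 act 0.84 z 0.14 F [ 0.3  0.1 -3.3] M [0.01 0.02 0.03]
22.6 yaw 0.73 act 0.74 z 0.12 F [-0.   0.  -2.3] M [0.01 0.   0.03]
22.8 yaw 0.63 act 0.64 z 0.05 F [ 0.   0.3 -2.7] M [ 0.03  0.01 -0.05]
23.1 yaw 0.53 act 0.54 z 0.02 F [ 0.7  0.5 -3.3] M [0.04 0.01 0.01]
23.3 yaw 0.43 act 0.44 z -0.02 F [ 0.   0.  -2.4] M [-0.02  0.05 -0.04]
23.6 yaw 0.33 act 0.34 z 0.02 F [-0.7  0.  -2.7] M [-0.01 -0.04  0.02]
23.8 yaw 0.23 act 0.24 z 0.01 F [ 0.4  0.1 -2.7] M [ 0.02 -0.03  0.01]
24.1 yaw 0.13 act 0.14 z -0.01 F [ 0.6 -0.4 -1.6] M [ 0.02 -0.03  0.  ]
24.3 yaw 0.03 act 0.04 z 0.02 F [-0.1 -0.3 -1.7] M [ 0.   -0.03 -0.04]
24.6 yaw -0.07 act -0.06 z 0.0 F [-0.5  0.2 -2.3] M [-0.02  0.    0.02]
24.8 yaw -0.17 act -0.16 z 0.01 F [ 0.4  0.8 -2.3] M [ 0.02 -0.01  0.02]
rest [ 0.9 -0.2 -2.6] [ 0.06 -0.    0.04] 0.3575225913378309 next -0.1700000000000003 125.35
```

Run:
```python
from h import *
x,y,z=515.7,-170.1,125.35
def st(t):
    s=readout.state(); print(t,round(s["clock"],1),s["tool_pos"].round(2),s["ft_force"].round(1),s["moment"].round(2),round(s["width"],3),flush=True); return s
ok=True
for d in (.5,1,1.5,2.5,4,6,9,13,18,24,30):
    ctrl.move_linear([x,y,z+d],vel=15 if d<3 else 30); s=st(d)
    if abs(s["ft_force"][2])>9: ok=False; break
if ok:
    ctrl.move_linear([x,y,185],vel=120); st("up")
    s=readout.state(); eyes.camera("wrist")
    ctrl.move_pose([541.8,136.1,150],quat(0.6)); ctrl.hold(.3); st("over")
    im=eyes.camera("wrist"); cv2.imwrite("pics/over.png",im[:,:,::-1])
    im=eyes.camera("scene"); cv2.imwrite("pics/overs.png",cv2.resize(im[90:360,180:460],None,fx=2.5,fy=2.2)[:,:,::-1])
```

```text
0.5 25.4 [ 515.73 -170.12  125.89] [ 0.2  0.1 -3.1] [ 0.06  0.02 -0.04] 0.359
1 25.6 [ 515.74 -170.14  126.42] [ 0.2  0.  -3. ] [-0.02 -0.01 -0.03] 0.358
1.5 25.9 [ 515.75 -170.12  126.9 ] [-0.3  0.5 -2.7] [-0.01 -0.02  0.  ] 0.361
2.5 26.1 [ 515.74 -170.11  127.92] [ 0.5  0.2 -1.6] [ 0.03  0.07 -0.04] 0.355
4 26.4 [ 515.78 -170.15  129.48] [-0.8  0.7 -2.6] [ 0.07 -0.01 -0.07] 0.357
6 26.6 [ 515.81 -170.15  131.52] [-0.1 -0.2 -2.5] [-0.   -0.04 -0.02] 0.363
9 26.9 [ 515.9  -170.15  134.62] [-0.6  0.3 -2.7] [ 0.03 -0.   -0.03] 0.359
13 27.1 [ 515.9  -170.14  138.64] [ 0.8 -0.4 -3. ] [ 0.02  0.03 -0.01] 0.355
18 27.5 [ 515.87 -170.16  143.64] [-0.2  0.3 -3.6] [-0.03 -0.03  0.02] 0.364
24 27.8 [ 515.9  -170.17  149.64] [ 0.4  0.8 -2.3] [-0.02 -0.02 -0.02] 0.359
30 28.2 [ 515.88 -170.17  155.63] [-0.  -0.8 -2.8] [ 0.02 -0.05 -0.02] 0.361
up 28.6 [ 515.88 -170.17  185.21] [ 0.6  0.5 -2.9] [ 0.02  0.04 -0.  ] 0.356
over 30.1 [542.06 135.24 150.15] [ 0.6 -0.7 -2.7] [-0.02 -0.02  0.06] 0.359
```

View pics/over.png

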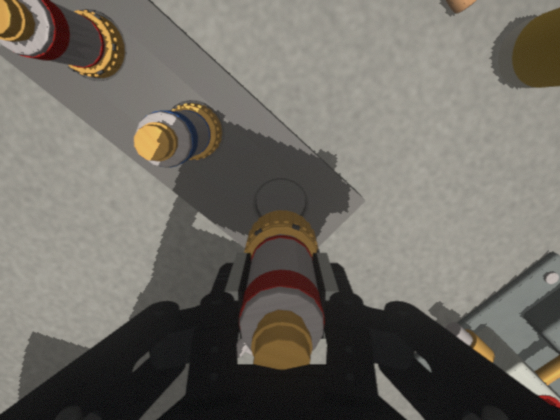

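The nut hangs upright between the jaws. The recess at (280,200) is directly beyond it in the view, as expected.

```bash
cat > dn.py <<'E'
from h import *
import sys
x,y,z0,z1=map(float,sys.argv[1:5])
s=readout.state()
if s["tool_pos"][2]>z0+2: ctrl.move_linear([x,y,z0],vel=80); ctrl.hold(.2)
z=z0
while z>z1:
    z-=1. if 70<z<76 else .5
    ctrl.move_linear([x,y,z],vel=20); s=readout.state(); f=s["ft_force"]
    print(round(s["clock"],1),z,(s["tool_pos"]-[x,y,z]).round(2),f.round(1),s["moment"].round(2),flush=True)
    if f[2]>1.5 or np.hypot(f[0],f[1])>6: break
E
python3 dn.py 541.8 136.1 84 63
```

```text
31.6 83.5 [0.06 0.01 0.15] [ 0.5 -0.1 -2.8] [-0.03 -0.05 -0.01]
31.9 83.0 [-0.02  0.   -0.04] [ 0.1 -0.7 -3.1] [0.02 0.02 0.01]
32.1 82.5 [-0.03 -0.03 -0.07] [-0.4  0.  -2.8] [ 0.05  0.01 -0.01]
32.4 82.0 [-0.05  0.01 -0.05] [ 0.7 -0.9 -3.2] [-0.04  0.02 -0.03]
32.6 81.5 [-0.02 -0.02 -0.03] [-1.1 -0.5 -3. ] [0.   0.01 0.01]
32.9 81.0 [ 0.01  0.01 -0.04] [ 0.8 -0.8 -3.1] [ 0.05 -0.02  0.03]
33.1 80.5 [-0.01 -0.01 -0.04] [-0.5  0.2 -2.9] [ 0.04 -0.04  0.01]
33.4 80.0 [-0.04 -0.01 -0.04] [-1.   0.  -3.6] [-0.    0.05 -0.03]
33.6 79.5 [-0.   -0.01 -0.01] [-0.6  0.4 -2. ] [ 0.01  0.03 -0.01]
33.9 79.0 [-0.01 -0.01 -0.02] [ 0.7  0.7 -3.4] [ 0.02  0.01 -0.01]
34.1 78.5 [-0.05 -0.03 -0.04] [-1.4 -0.3 -2.7] [-0.02  0.02 -0.04]
34.4 78.0 [-0.01  0.01 -0.04] [ 0.  -0.1 -3. ] [-0.   -0.    0.06]
34.6 77.5 [-0.01  0.02 -0.03] [-0.5  0.1 -1.6] [-0.06 -0.03  0.02]
34.9 77.0 [-0.01 -0.   -0.01] [-0.  -0.2 -3.3] [-0.    0.03 -0.05]
35.1 76.5 [-0.01 -0.   -0.02] [-0.7 -0.1 -2.3] [-0.    0.04 -0.01]
35.4 76.0 [-0.03  0.   -0.04] [ 0.4  0.3 -3.2] [ 0.02 -0.05  0.01]
35.6 75.5 [-0.01  0.01 -0.01] [-0.1 -
[... 456 characters left out ...]
0.02] [-0.3 -0.7 -3.1] [ 0.01 -0.06 -0.01]
37.6 68.5 [-0.04 -0.03 -0.04] [ 0.1 -0.1 -2. ] [-0.02  0.04 -0.01]
37.9 68.0 [-0.04 -0.   -0.05] [ 0.3  0.1 -2.9] [-0.03  0.   -0.02]
38.1 67.5 [-0.02  0.   -0.02] [-0.  -0.4 -3.4] [ 0.02  0.04 -0.02]
38.4 67.0 [-0.05 -0.03 -0.06] [-0.   0.  -1.9] [-0.01  0.05  0.02]
38.6 66.5 [-0.01  0.01 -0.01] [ 0.5 -0.8 -2.7] [-0.03  0.01 -0.04]
38.9 66.0 [-0.02 -0.   -0.03] [-0.6  1.  -2.3] [-0.03  0.01 -0.01]
39.1 65.5 [-0.05 -0.01 -0.05] [ 0.6 -0.  -2.3] [ 0.05 -0.01  0.04]
39.4 65.0 [-0.05 -0.01 -0.03] [ 1.   0.7 -2.7] [0.02 0.05 0.01]
39.6 64.5 [0.08 0.05 0.21] [-0.6 -0.6  0.6] [0.   0.18 0.03]
39.9 64.0 [0.12 0.02 0.72] [-3.6 -0.9  7.8] [-0.08  0.4   0.02]
```

Contact is at TCP z ≈ 64.8, so the foot is on the recess floor. I'll relieve the load, release and retreat, then look.

Run:
```python
from h import *
ctrl.move_linear([541.8,136.1,64.8],vel=20); s=readout.state(); print(s["ft_force"].round(1),s["moment"].round(2))
claw.gripper_to(0.5,20); ctrl.hold(.2); claw.gripper_to(0.9); ctrl.hold(.1)
s=readout.state(); print(s["clock"],s["ft_force"].round(1))
ctrl.move_linear([541.8,136.1,185],vel=100); ctrl.hold(.3)
s=readout.state(); print(s["clock"],s["ft_force"].round(1))
w=eyes.camera("wrist"); c=eyes.camera("scene")
c=cv2.resize(c[215:345,295:445],(450,390),interpolation=cv2.INTER_CUBIC); w=cv2.resize(w[:280],(350,390*1//2)); w=cv2.copyMakeBorder(w,0,195,0,0,0)
cv2.imwrite("pics/fin.png",np.hstack([c,w])[:,:,::-1])
```

```text
[ 0.4 -0.1 -0. ] [-0.    0.07  0.05]
41.125 [-0.6  0.4  0.2]
42.775 [ 0.9 -0.6  0.8]
```

View pics/fin.png

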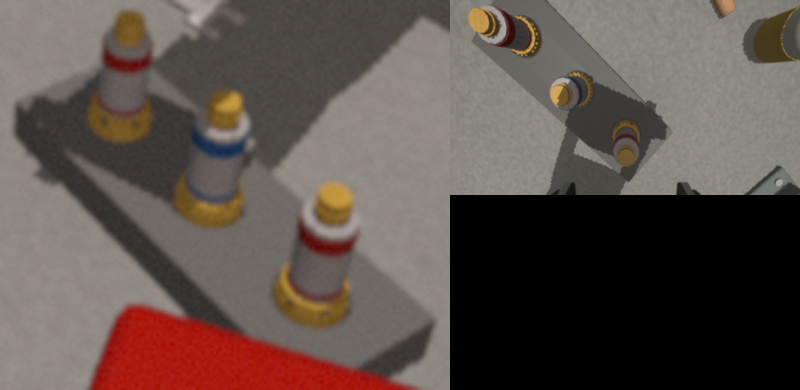

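The arrestor stands upright at (125,80) in the enlarged scene view, sunk to the same nut depth as its two neighbours, and the gripper is clear.

```bash
python3 -c "
from cell import *
ctrl.close_job()"
```

```text
the job is handed in; nothing more can be done
```

The red-banded arrestor is off the outlet and standing in the free recess of the grey rack. I handed the job in at about 43 s on the robot's clock.

- **Unscrewing:** I turned it 3.3 rad clockwise in steps, climbing 2.5 mm per rad. The vertical pull eased from about 4.5 N to 2.5 N (roughly its weight) at about 2.3 rad, which I took as the thread coming free. The extra turn met no resistance, and it lifted off with only its weight on the wrist.
- **Forces:** The vertical readings on the thread, taken at each step, stayed under about 5 N.
- **Placing:** It went down into the recess without touching the rim. It met the floor at the expected height with a reading of about 8 N (about 10 N counting its weight), which I relieved before opening the jaws.
- **Last checks:** The final pictures show it upright and as deep in the rack as its two neighbours, which are still in place. The gripper is clear with no contact force. I did not take a last close look at the bench or the loose items, but nothing was driven near them.
- **Small disagreements:** My two wrist-camera estimates of the recess differed by about 3.5 mm, so I used their average. The seating height also came out about 1 mm lower than I had estimated, within the uncertainty of where the foot started.

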